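# Clear the tall module from the kit case, lay the tweezers in its place, close the lid

## Task

Pack the tweezers into the kit case and shut it: first lift out the tall hinge module that stands in the long compartment they need and sticks up above the rim, and stand it upright on the bare table, clear of the case. Then lay the tweezers (do not drop them) lengthwise in the freed compartment, flat on the foam, and close the lid fully, never pressing it down on the tall module. Leave the USB stick on its foam pad, and the pen and the tape roll where they are.

Things in the scene. Friction and masses are not known exactly. Their poses are not given: they have to be found in the camera images.
- kit_case: Sorting case, fixed: thin-walled open box 135 x 200 mm, rim 46 mm high, with a clear hinged lid. Origin: centre of the underside; x to the hinge side (roughly the robot's right), -x to the front, y along the hinge, z up. Walls 2.4 mm, dividers 2 mm thick, 35 mm high. Two long compartments lie along x with a dark foam pad each; the strip at y = -98 to -35 mm is two small cells of loose screws, not for use.
- pad_a (a point): Middle of the top of the foam pad in the middle long compartment, 29.5 mm above the table, 5.5 mm below the divider tops, 16 mm below the rim. Axes as the case's. Free space above the pad: 130 mm along x by 66 mm along y.
- pad_b (a point): The same for the outer long compartment, 66 mm from the other along the case's +y. Free space 130 mm along x by 61 mm along y.
- lid_hinge (a point): Middle of the lid's hinge line, 47 mm above the table, 71 mm from the case's origin along its x. The hinge line runs along the case's y.
- lid_lip (a point): Middle of the lid's free edge, 140 mm from the hinge line; moves with the lid, which is a flat clear plate 138 x 204 mm, 2.6 mm thick.
- kit_case_lid (a joint): Lid angle, rad: 0 = shut, level on the rim (top face 49 mm above the table); 1.6 = limit, open upright (free edge about 185 mm up). Starts at 1.45 to 1.6. The hinge is stiff (0.12 N m): the lid stays where it is left and moves at about 1 N on its free edge.
- hinge_module_center (a point): Tall hinge module, white and brass open stack, 28 x 32 mm, 69 mm tall, 47 g, small foot 19 x 21 mm. Starts upright on one of the two foam pads, 52 mm above the rim. Point: half-way up (34.5 mm), z up. Upper block 28 x 28 mm, centred on this point, sides along its x and y, 40 to 67 mm above the underside; 14 mm neck below it; lower block 28 x 32 mm at 7 to 26 mm.
- tweezer_center (a point): Pointed steel tweezers lying flat, 121 mm long (along y of this point), 14 mm wide (along x), 9 mm high, 18 g. Start on the table left of the case; they may have changed places with the pen. Point: their centre, half-way up, z up.
- tweezer: The same tweezers, at the centre of the underside.
- stick_center (a point): USB stick, 16 x 46 x 8 mm, lying flat on the other foam pad, near its middle; leave it. Point: its centre.
- pen_center (a point): Pen, 145 mm long (along y of this point), 12 mm wide, 9 mm high, lying on the table left of the case; leave it alone. Between pen and tweezers the table is bare. Point: its centre.
- tape_roll_center (a point): Roll of black tape, 57 mm across, 19 mm high, lying to the right of the case; leave it alone. Point: its centre.
There are look-alikes about, which are no part of the job. Leave any pink or purple look-alike of the part that bears hinge_module_center alone.

How it is judged:
By the outcome, as a careful person would: the job done as asked, in the order asked, and still so for the second after the job is handed in, with the robot touching nothing.
It also fails if it takes over 61 s, if anything falls off the work surface, if the arm or the gripper's body presses on something with over 40 N, if the wrist force passes 120 N, or if a joint passes its speed limit or range.

## Robot

A 6-joint arm with a two-finger parallel gripper is mounted at the origin on a cart in front of the work surface, level with it; the furniture and walls round the work are solid. World frame = base frame: x ahead of the robot, y to its left, z up, the work surface at z = 0. Lengths are in m, angles in degrees, forces in N, time in s.
With the tool pointing down it reaches from about 0.4 to 0.825 m from the base axis. Payload 7 kg.
Tool frame: the origin (TCP) lies on the centre line of the jaws, within the pads' length; the fingertips stand 22 mm ahead of it and the grasp point (between the pads) lies 3 mm ahead of it; z points along the fingers, y is the line along which they close (so a half turn about z gives the same grasp; the last joint's range is limited). The gripper opens to 88 mm and grips with 3 to 60 N. Pads are 19 mm wide; open, the fingers measure 130 mm over their backs; the gripper's body (78 mm by 193 mm) begins 47 mm behind the grasp point.
Start: joints at [-47.034, 20.546, 0.682, 0, -70.136, -16.507], TCP at [0.301, -0.604, 0.249] pointing down, gripper open.
Joint ranges: [-176.03, 176.03], [-82.01, 121.73], [-58.28, 71.71], [-173.87, 95.51], [-174.79, -0.11], [-173.66, 173.66]. Speed limits (degrees/s): [136.94, 136.94, 172.46, 180, 180, 180].

## Interface

Orientations are given as [roll, pitch, yaw] about the fixed x, y, z axes, in that order (R = Rz(yaw) Ry(pitch) Rx(roll)).
In Python, from plant import get_state, cams, r gives the robot as it stands.
- The arm moves only by the tool apply_moves, never from a script. Its argument "targets" is a list of rows, each an object with "dp": the shift along the world's x, y, z in m, a list of three; "yaw": the turn about the world's z in degrees. In form: [{"dp": [x, y, z], "yaw": yaw}, ...]. A call has 1 to 20 rows; each row is the pose to reach, as a shift and turn from the pose commanded when the call began; what a row does not reach only later rows make up. A row lasts 1/12 s, in which the tool goes at most 41.7 mm and 7.16 degrees, less where a joint would pass 70% of its speed; a pose out of reach is approached as far as the arm can. A call with a gripper value outside its range is refused whole. "grip" is the gripper command: -1 is fully open, 1 is shut, values between are in proportion, set as the call begins (left out, the last holds). The fingers move at their own pace and stop on an object; "squeeze" is the grip in N (left out, the last holds). Time passes only in rows, so rows that repeat a pose let the fingers close. It gives the time, the measured TCP pose, the force, the opening and the grip force at its end, in the units of the state.
- get_state(): the state, without advancing time (a new reading comes with each control period).
- cams.capture(name): name is "scene" or "top"; returns a dict with "image" (420x560x3 uint8, red, green, blue), "range_z" (420x560 float32, m along the optical axis (not along the pixel's ray), 0 where there is no reading), "fx", "fy", "cx", "cy" (pixels), "R" (3x3) and "t" (3): a world point X has camera coordinates R X + t. Camera axes: x right, y down, z forward; pixel columns grow to the right and rows downward; lengths in m; the calibration is good to about 2 mm. A picture is of the moment at which its call begins.
- r.close_job(): hands the job in; it is judged then, once.
The state is a dict: "time_s": time; "joints": joint angles; "qd": joint speeds; "joint_torque": joint torques, N m; "tcp_pos": TCP position; "eef_rot": TCP orientation; "contact_force": force on the tool from outside, world axes, zero at the start; "moment": the same for the moment, N m; "gripper_width": finger opening in m; "gripper_force": force on a finger pad.
Only numpy, scipy, OpenCV 4.12 (cv2) and the standard library are available. Lean on these libraries where they do the work, as an engineer would, in place of code of your own. Each camera call takes 0.05 s, during which the arm holds its last target. There are 200 camera calls.

## Working session

There is one attempt and no reset: what is moved stays moved. The work goes in short steps, Python scripts to look and compute and a tool call to move; the robot and the scene stay as the last step left them, time stands still between calls to the robot, and variables do not carry over. Pictures are saved under pics/ and viewed, at most 11 in all, crops included, and the job is handed in when it is done.

Besides the shell and the picture viewer there is one more tool, called after ">>>" in YAML: its name, and indented under it one key for each argument. apply_moves: Moves the arm, as the interface text tells. Its arguments: {"type":"object","properties":{"targets":{"type":"array","items":{"type":"object","properties":{"dp":{"type":"array","items":{"type":"number"}},"yaw":{"type":"number"}}}},"grip":{"type":"number"},"squeeze":{"type":"number"}},"required":["targets"]}

```bash
mkdir -p pics && ls
cat > h.py <<'E'
import numpy as np, cv2
from plant import get_state, cams, r
def cap(n):
    c=cams.capture(n); np.savez(f'{n}.npz',**c); return c
def world(c,u,v,z=None):
    """pixel -> world using depth (z None) or plane z"""
    R=np.array(c['R']);t=np.array(c['t'])
    d=np.array([(u-c['cx'])/c['fx'],(v-c['cy'])/c['fy'],1.])
    o=-R.T@t; w=R.T@d
    s=float(c['range_z'][int(round(v)),int(round(u))]) if z is None else (z-o[2])/w[2]
    return o+s*w
def cloud(c):
    R=np.array(c['R']);t=np.array(c['t']);Z=c['range_z']
    v,u=np.mgrid[:Z.shape[0],:Z.shape[1]]
    P=np.stack([(u-c['cx'])/c['fx']*Z,(v-c['cy'])/c['fy']*Z,Z],-1)
    return (P-t)@R
def proj(c,X):
    p=np.array(c['R'])@np.array(X)+c['t']; return c['fx']*p[0]/p[2]+c['cx'],c['fy']*p[1]/p[2]+c['cy']
def save(im,n): cv2.imwrite('pics/'+n,cv2.cvtColor(im,cv2.COLOR_RGB2BGR))
E
python3 - <<'E'
from h import *
for n in('scene','top'):
    c=cap(n); save(c['image'],n+'0.png'); print(n,c['fx'],-np.array(c['R']).T@c['t'],np.array(c['R']).round(2).tolist())
print(get_state())
E
```

```text
pics
scene 431.44223009462183 [0.88570673 0.74618764 0.53266838] [[-0.9, 0.43, -0.01], [0.21, 0.42, -0.88], [-0.38, -0.8, -0.47]]
top 447.7986121602863 [0.39034298 0.01523831 1.10141652] [[-0.02, -1.0, 0.01], [-0.99, 0.02, -0.14], [0.14, -0.01, -0.99]]
{'time_s': 0.1, 'joints': array([-4.70349633e+01,  2.05866504e+01,  6.39449465e-01, -1.72461492e-02,
       -7.01363255e+01, -1.65079202e+01]), 'qd': array([-0.04087952, -0.12632274,  0.09378682,  0.06916091, -0.0586424 ,
        0.05575904]), 'joint_torque': array([-1.21254881e-03, -5.84160125e+01,  2.93753403e+01,  7.01544017e+00,
        1.01822478e-02, -2.98039515e-05]), 'tcp_pos': array([ 0.30053819, -0.60395096,  0.24772882]), 'eef_rot': array([ 1.79915309e+02, -8.19083268e-03, -1.53548749e+02]), 'contact_force': array([-0.05929144,  0.8343205 ,  0.29647   ]), 'moment': array([-0.03708314, -0.03933518, -0.00922079]), 'gripper_force': 0.0, 'gripper_width': 0.08753919913053632}
```

View pics/top0.png

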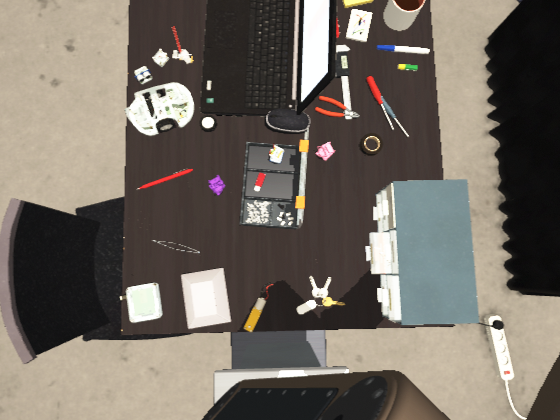

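View pics/scene0.png

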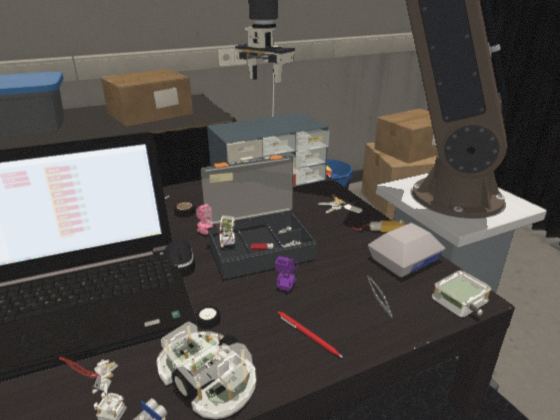

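The top view shows the case at about (272,185), with its hinge to the right. The module stands in the outer compartment at (276,154), and the USB stick lies in the middle one at (260,182). The tweezers are at (176,246) and the pen at (165,179). The purple look-alike is at (217,185), the pink one at (326,151).

Run:
```python
from h import *
L=lambda n:dict(np.load(n+'.npz'))
T=L('top');S=L('scene')
for c,n in((T,'top'),(S,'scene')):
    P=cloud(c); im=c['image'].astype(int)
    # bounds by height of things near case, in world
    m=(P[...,2]>.075)&(P[...,2]<.105)&(c['range_z']>0)
    x0,y0=world(T,272,185,.046)[:2]
    m&=(abs(P[...,0]-x0)<.13)&(abs(P[...,1]-y0)<.11)
    k,lab,st,ce=cv2.connectedComponentsWithStats(m.astype(np.uint8))
    for i in range(1,k):
        if st[i,4]>15:
            q=P[lab==i]; print(n,st[i],q.min(0).round(3),q.max(0).round(3),np.median(q,0).round(3), im[lab==i].mean(0).round())
# tweezers
g=T['image'].max(2).astype(int); sub=np.zeros_like(g,bool); sub[232:258,145:208]=1
m=sub&(g>75); v,u=np.nonzero(m); print(len(u),u.min(),u.max(),v.min(),v.max())
box=cv2.minAreaRect(np.c_[u,v].astype(np.float32));print(box)
p=np.array([world(T,a,b,.005) for a,b in zip(u,v)])[:,:2]
print('tw top',cv2.minAreaRect((p*1000).astype(np.float32)))
g=S['image'].max(2).astype(int); sub=np.zeros_like(g,bool); sub[268:325,355:405]=1
m=sub&(g>90); v,u=np.nonzero(m)
p=np.array([world(S,a,b,.005) for a,b in zip(u,v)])[:,:2]
print('tw scene',len(u),cv2.minAreaRect((p*1000).astype(np.float32)))
a=cv2.resize(T['image'][130:240,225:335],None,fx=5.4,fy=5.4,interpolation=cv2.INTER_CUBIC)[:594]
save(a,'topcase.png')
b=cv2.resize(S['image'][145:285,185:335],None,fx=4.2,fy=4.2,interpolation=cv2.INTER_CUBIC); save(b,'scenecase.png')
print('px->world tape',world(T,372,145), 'pink',world(T,326,150),'purple',world(T,217,184),'pen',world(T,138,187,.005),world(T,192,171,.005))
```

```text
top [269 144  15  17 119] [ 0.637 -0.014  0.076] [0.674 0.018 0.103] [0.652 0.002 0.092] [243. 239. 214.]
scene [ 204  189   88   27 1047] [ 0.481 -0.068  0.075] [ 0.683 -0.042  0.105] [ 0.587 -0.056  0.09 ] [113. 106. 101.]
scene [217 216  18  15 176] [ 0.639 -0.01   0.075] [0.679 0.02  0.1  ] [0.657 0.005 0.088] [141. 138. 116.]
162 151 199 240 255
((175.33460998535156, 246.27308654785156), (50.25542068481445, 7.016463279724121), 15.255120277404785)
tw top ((445.1543273925781, 251.30929565429688), (123.02853393554688, 16.884796142578125), 73.56626892089844)
tw scene 190 ((425.11175537109375, 232.98504638671875), (152.82266235351562, 63.38861083984375), 40.394840240478516)
px->world tape [ 0.68978689 -0.24261133  0.00157488] pink [ 0.67072683 -0.12134165  0.03363054] purple [0.58656473 0.14261805 0.06046153] pen [0.59360008 0.34476296 0.005     ] [0.63127063 0.21147615 0.005     ]
```

View pics/topcase.png

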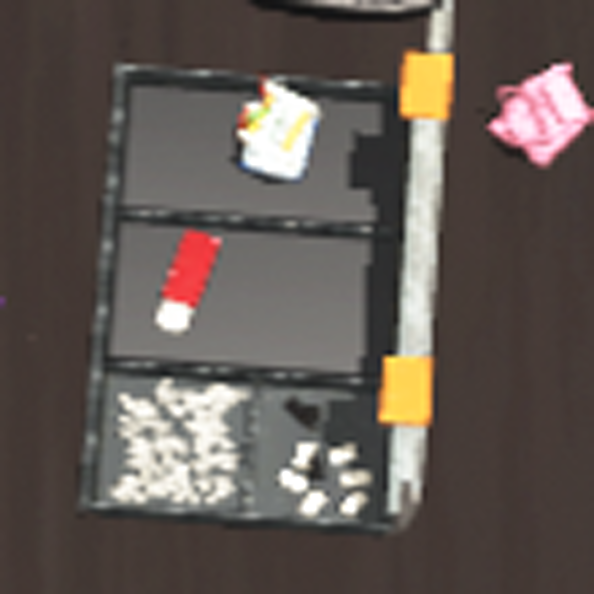

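View pics/scenecase.png

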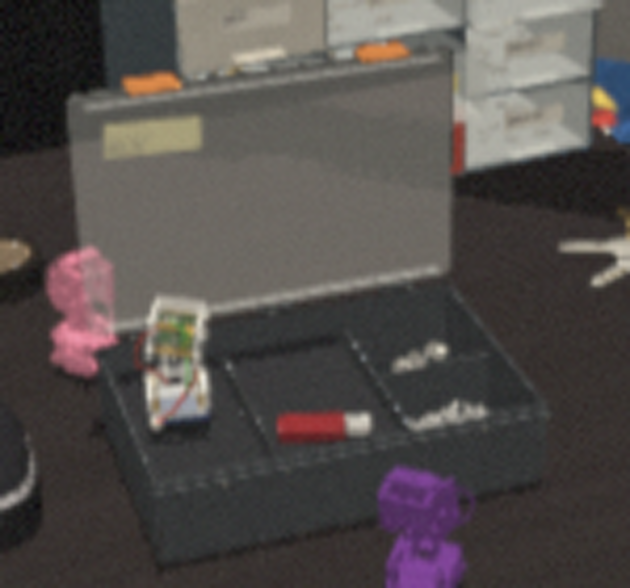

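Top crop: case corners (rim) at about (117,68), (83,512) and (390,525), and the module at (280,130) with its outline turned about 12° in the image. The scene crop shows the module on the outer pad, the USB stick on the middle pad and the purple look-alike in front of the case.

Run:
```python
from h import *
L=lambda n:dict(np.load(n+'.npz'))
T=L('top');S=L('scene')
f=lambda x,y,z:world(T,225+(x+.5)/5.4-.5,130+(y+.5)/5.4-.5,z)[:2]*1000
FL,NL,NR=f(117,68,.046),f(83,512,.046),f(390,525,.046)
print('top FL,NL,NR',FL.round(),NL.round(),NR.round())
fs=lambda x,y,z:world(S,185+(x+.5)/4.2-.5,145+(y+.5)/4.2-.5,z)[:2]*1000
a,b,c=fs(158,490,.046),fs(545,410,.046),fs(100,375,.046)
print('scene FL,NL',a.round(),b.round(),c.round())
for P,Q in((FL,NL),(a,b)):
    d=P-Q;print('yaxis len',np.linalg.norm(d),'ang',np.degrees(np.arctan2(d[1],d[0])))
# divider top lines (z .035) in top
print('div', f(125,213,.035),f(370,228,.035),'div2',f(108,360,.035),f(375,378,.035))
# module top
for c_,n in((T,'top'),(S,'sc')):
    P=cloud(c_);z=P[...,2]
    m=(abs(P[...,0]-.657)<.035)&(abs(P[...,1]-.005)<.035)&(z>.089)&(z<.11)
    q=P[m];print(n,m.sum(),z[m].max(),cv2.minAreaRect((q[:,:2]*1000).astype(np.float32)))
print('sc module top corners',[fs(x,y,.0965).round() for x,y in((155,297),(208,300),(205,325),(147,322))])
print('module white corners top',[f(x,y,.0965).round() for x,y in((268,82),(320,98))],[f(x,y,.0695).round() for x,y in((305,180),(240,170))])
# heightmap of obstacles
P=np.concatenate([cloud(T).reshape(-1,3),cloud(S).reshape(-1,3)]); P=P[np.isfinite(P).all(1)]
for x in np.arange(.30,.82,.03):
    row=[]
    for y in np.arange(-.24,.36,.03):
        s=P[(abs(P[:,0]-x)<.015)&(abs(P[:,1]-y)<.015)&(P[:,2]<.5)]
        row.append(int(1000*np.percentile(s[:,2],98)) if len(s)>3 else -1)
    print(round(x,2),row)
```

```text
top FL,NL,NR [691.  73.] [491.  91.] [482. -44.]
scene FL,NL [693.  75.] [498.  94.] [687. -34.]
yaxis len 200.49977721509975 ang -5.019176113370949
yaxis len 195.0691914494216 ang -5.582147958111186
div [626.73476723  71.01403104] [617.55556512 -39.05715843] div2 [559.95140237  79.51766359] [549.26692713 -39.37704189]
top 80 0.10267618120591582 ((653.2838134765625, 3.3598155975341797), (21.958269119262695, 25.56751823425293), 59.72993087768555)
sc 80 0.09979394553530221 ((656.0443115234375, 3.0549869537353516), (23.27621841430664, 27.65060043334961), 61.331504821777344)
sc module top corners [array([661., -12.]), array([638.,   3.]), array([648.,  25.]), array([672.,  10.])]
module white corners top [array([669.,   6.]), array([662., -16.])] [array([632., -10.]), array([637.,  19.])]
0.3 [167, 118, 4, 4, 6, 5, 6, 4, 4, 21, 22, 3, 51, 69, 69, 66, 3, 6, 33, 33]
0.33 [166, 119, 3, 4, 7, 7, 3, 4, 3, 14, 19, 4, 45, 69, 69, 67, 35, 3, 34, 33]
0.36 [166, 100, 4, 4, 6, 5, 4, 3, 4, 4, 4, 4, 41, 69, 69, 67, 39, 3, 33, 32]
0.39 [167, 104, 3, 4, 4, 3, 3, 4, 3, 4, 3, 3, 34, 51, 49, 42, 35, 3, 3,
[... 387 characters left out ...]
, 4, 3, 4, 185, 33, 33, 35, 37, 46, 4, 63, 3, 3, 3, 3, 3, 4]
0.6 [3, 4, 4, 3, 4, 4, 186, 33, 33, 40, 38, 45, 50, 69, 25, 3, 3, 10, 10, 10]
0.63 [3, 4, 5, 3, 4, 3, 192, 189, 95, 37, 37, 45, 4, 4, 3, 8, 9, 10, 4, 3]
0.66 [20, 19, 3, 6, 69, 52, 190, 33, 99, 89, 45, 45, 3, 3, 3, 3, 3, 4, 2, 3]
0.69 [20, 20, 3, 3, 68, 48, 182, 46, 63, 46, 45, 14, 3, 4, 3, 3, 2, 3, 3, 2]
0.72 [21, 19, 3, 3, 2, 3, 30, 33, 27, 3, 3, 4, 3, 3, 10, 3, 3, 3, 35, 51]
0.75 [4, 9, 10, 3, 260, 245, 126, 42, 40, 30, 3, 4, 3, 19, 18, 18, 27, 47, 55, 56]
0.78 [4, 11, 14, 13, 263, 246, 124, 39, 38, 30, 30, 29, 26, 27, 26, 50, 54, 54, 55, 55]
0.81 [15, 3, 11, 14, 263, 232, 107, 31, 31, 32, 32, 30, 28, 29, 29, 53, 55, 54, 55, 54]
```

Run:
```python
from h import *
T=dict(np.load('top.npz'))
S=cap('scene')
# average several frames for less noise
ims=[cams.capture('top')['image'].astype(float) for _ in range(4)]; ims2=[cams.capture('scene')['image'].astype(float) for _ in range(4)]
ti=np.mean(ims,0).astype(np.uint8); si=np.mean(ims2,0).astype(np.uint8)
a=cv2.resize(ti[140:168,262:292],None,fx=13,fy=13,interpolation=cv2.INTER_LANCZOS4)
b=cv2.resize(si[208:252,208:246],None,fx=13,fy=13,interpolation=cv2.INTER_LANCZOS4)
h=max(a.shape[0],b.shape[0]); A=np.zeros((h,a.shape[1]+b.shape[1],3),np.uint8);A[:a.shape[0],:a.shape[1]]=a;A[:b.shape[0],a.shape[1]:]=b
save(A[:600],'mod.png');print(A.shape,a.shape)
P=cloud(S); ax=np.array([-.09,-.996]); C=np.array([.5865,.015])
cx=(P[...,:2]-C)@ax; m=(cx>.03)&(cx<.1)&(P[...,2]>.06)&(P[...,2]<.2)&(P[...,0]<.63)&(P[...,0]>.5)&(S['range_z']>0)
k=np.polyfit(P[m][:,2],cx[m],1);print('lid x at z .06,.13,.185',np.polyval(k,[.047,.06,.13,.185]),'angle',np.pi/2+np.arctan(k[0]),m.sum())
```

```text
(572, 884, 3) (364, 390, 3)
lid x at z .06,.13,.185 [0.07202278 0.07170851 0.07001631 0.06868673] angle 1.5466267351722742 2969
```

View pics/mod.png

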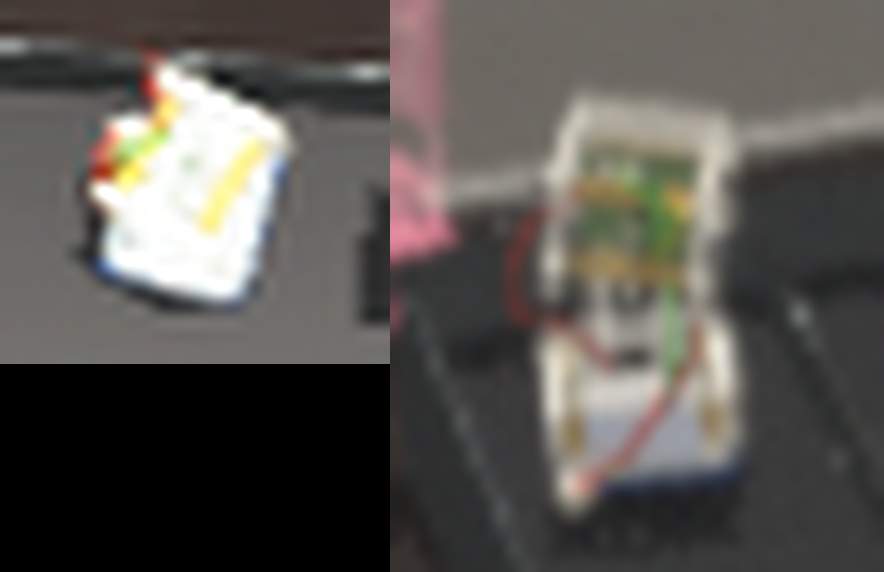

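The upper block is turned about -30° in the world, and the case y-axis about -5°. The open lid stands at about 1.547 rad. To get room for the gripper body I'll first push the lid fully open from inside.

>>> apply_moves:
  targets:
    - {"dp": [0.02, 0.04, 0.02], "yaw": 7}
    - {"dp": [0.04, 0.08, 0.02], "yaw": 14}
    - {"dp": [0.06, 0.12, 0.02], "yaw": 21}
    - {"dp": [0.08, 0.156, 0.02], "yaw": 28}
    - {"dp": [0.095, 0.195, 0.02], "yaw": 35}
    - {"dp": [0.115, 0.23, 0.02], "yaw": 42}
    - {"dp": [0.13, 0.268, 0.02], "yaw": 49}
    - {"dp": [0.15, 0.305, 0.02], "yaw": 56}
    - {"dp": [0.165, 0.343, 0.02], "yaw": 58.5}
    - {"dp": [0.185, 0.38, 0.02], "yaw": 58.5}
    - {"dp": [0.2, 0.418, 0.02], "yaw": 58.5}
    - {"dp": [0.22, 0.455, 0.02], "yaw": 58.5}
    - {"dp": [0.235, 0.492, 0.02], "yaw": 58.5}
    - {"dp": [0.25, 0.53, 0.02], "yaw": 58.5}
    - {"dp": [0.27, 0.565, 0.02], "yaw": 58.5}
    - {"dp": [0.283, 0.594, 0.02], "yaw": 58.5}
    - {"dp": [0.283, 0.594, -0.015], "yaw": 58.5}
    - {"dp": [0.283, 0.594, -0.05], "yaw": 58.5}
    - {"dp": [0.283, 0.594, -0.062], "yaw": 58.5}
    - {"dp": [0.283, 0.594, -0.062], "yaw": 58.5}
  grip: 1
  squeeze: 5

```text
time_s: 2.22
tcp_pos: [0.5816, -0.0102, 0.1828]
eef_rot: [179.6, -0.1, -95.0]
contact_force: [0.8, 1.1, 0.8]
gripper_width: 0.0007
gripper_force: 0.0
```

>>> apply_moves:
  targets:
    - {"dp": [-0.001, -0.015, 0], "yaw": 0}
    - {"dp": [-0.002, -0.028, 0], "yaw": 0}
    - {"dp": [-0.003, -0.034, 0], "yaw": 0}
    - {"dp": [-0.004, -0.038, 0], "yaw": 0}
    - {"dp": [-0.004, -0.041, 0], "yaw": 0}
    - {"dp": [-0.004, -0.044, 0], "yaw": 0}

```text
time_s: 2.72
tcp_pos: [0.5804, -0.0513, 0.1878]
eef_rot: [-179.8, 0.4, -95.1]
contact_force: [-6.0, 31.3, 11.6]
gripper_width: 0.0001
gripper_force: 15.4
```

>>> apply_moves:
  targets:
    - {"dp": [0, 0.02, 0], "yaw": 0}
    - {"dp": [0, 0.04, 0.01], "yaw": 0}
    - {"dp": [0.0, 0.05, 0.045], "yaw": 0}
    - {"dp": [0, 0.055, 0.085], "yaw": 0}
    - {"dp": [-0.04, 0.055, 0.09], "yaw": 0}
    - {"dp": [-0.08, 0.055, 0.09], "yaw": 0}
    - {"dp": [-0.08, 0.055, 0.09], "yaw": 0}
  grip: -1

```text
time_s: 3.3
tcp_pos: [0.4942, 0.0001, 0.2779]
eef_rot: [-180.0, 0.1, -95.1]
contact_force: [-1.7, -1.0, -1.0]
gripper_width: 0.0414
gripper_force: 0.0
```

Run:
```python
from h import *
S=cap('scene');T=cap('top'); print(get_state()['tcp_pos'],get_state()['contact_force'],get_state()['time_s'])
P=cloud(S); ax=np.array([-.09,-.996]); C=np.array([.5865,.015])
cx=(P[...,:2]-C)@ax; m=(cx>.05)&(cx<.1)&(P[...,2]>.06)&(P[...,2]<.18)&(P[...,0]<.68)&(P[...,0]>.5)&(S['range_z']>0)
k=np.polyfit(P[m][:,2],cx[m],1);print('lid x',np.polyval(k,[.047,.13,.185]),'angle',np.pi/2+np.arctan(k[0]),m.sum())
for c in(S,T):
    P=cloud(c);z=P[...,2]; 
    for lo,hi in((.08,.13),(.13,.18),(.18,.25)):
        m=(z>lo)&(z<hi)&(P[...,0]>.71)&(P[...,0]<.9)&(P[...,1]>-.13)&(P[...,1]<0)&(c['range_z']>0)
        if m.sum()>5: print('screen',lo,m.sum(),np.percentile(P[m][:,0],[0,5]),np.percentile(P[m][:,1],[50,95,100]))
    m=(abs(P[...,0]-.657)<.035)&(abs(P[...,1]-.005)<.035)&(z>.089)&(z<.11)
    print('mod',m.sum(),cv2.minAreaRect((P[m][:,:2]*1000).astype(np.float32)))
```

```text
[0.49860661 0.00058429 0.27807173] [ 0.9169369  -0.37548718 -0.32239826] 3.4
lid x [0.07141716 0.07435969 0.07630956] angle 1.6062336213884063 3930
screen 0.08 1778 [0.76189075 0.76950964] [-0.07672481 -0.06752114 -0.06093122]
screen 0.13 1863 [0.76087109 0.76863698] [-0.08918431 -0.0802256  -0.07362767]
screen 0.18 2747 [0.75990356 0.76782134] [-0.10394806 -0.0935525  -0.08590206]
mod 83 ((656.1549072265625, 4.0173444747924805), (20.647397994995117, 27.43454360961914), 58.187442779541016)
screen 0.08 384 [0.75934748 0.76153809] [-0.07449907 -0.06598148 -0.06014358]
screen 0.13 457 [0.75852207 0.76068604] [-0.08681209 -0.07814721 -0.07444645]
screen 0.18 678 [0.75820253 0.75959605] [-0.10118951 -0.09119365 -0.08729126]
mod 0 ((0.0, 0.0), (0.0, 0.0), 0.0)
```

>>> apply_moves:
  targets:
    - {"dp": [0.04, 0.008, 0], "yaw": -7}
    - {"dp": [0.08, 0.008, 0], "yaw": -14}
    - {"dp": [0.12, 0.008, 0], "yaw": -21}
    - {"dp": [0.157, 0.008, -0.01], "yaw": -21}
    - {"dp": [0.157, 0.008, -0.045], "yaw": -21}
    - {"dp": [0.157, 0.008, -0.08], "yaw": -21}
    - {"dp": [0.157, 0.008, -0.11], "yaw": -21}
    - {"dp": [0.157, 0.008, -0.13], "yaw": -21}
    - {"dp": [0.157, 0.008, -0.145], "yaw": -21}
    - {"dp": [0.157, 0.008, -0.145], "yaw": -21}

```text
time_s: 4.23
tcp_pos: [0.6552, 0.0081, 0.127]
eef_rot: [179.7, -0.2, -116.1]
contact_force: [-0.6, 0.2, -0.2]
gripper_width: 0.0879
gripper_force: 0.0
```

Run:
```python
from h import *
S=cap('scene'); print(get_state()['tcp_pos'],get_state()['contact_force'],get_state()['gripper_width'])
save(cv2.resize(S['image'][90:290,150:370],None,fx=3,fy=3,interpolation=cv2.INTER_CUBIC),'pre.png')
```

```text
[0.65628552 0.00819439 0.12930489] [ 0.1380794  -0.14706518  0.66268343] 0.08721480355800529
```

View pics/pre.png

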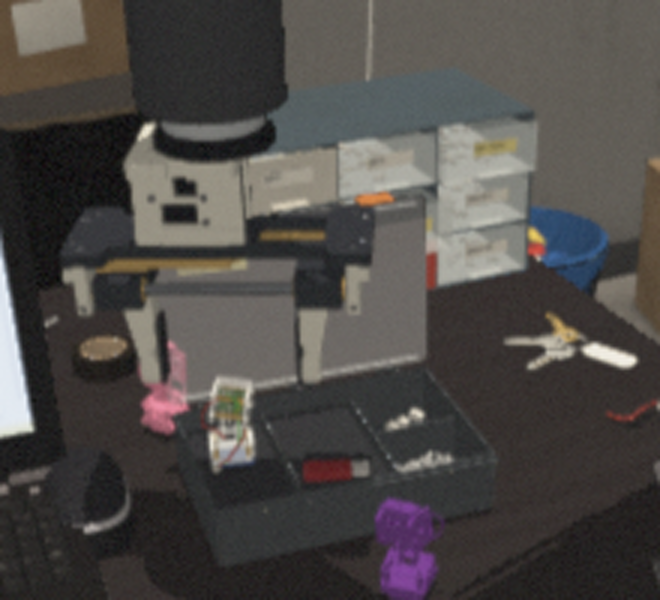

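The fingers, with tips at about (155,380) and (312,378), straddle the module at (232,405), clear of the lid. Next: descend and grip.

>>> apply_moves:
  targets:
    - {"dp": [0, 0, -0.015], "yaw": 0}
    - {"dp": [0, 0, -0.03], "yaw": 0}
    - {"dp": [0, 0, -0.0435], "yaw": 0}
    - {"dp": [0, 0, -0.0435], "yaw": 0}

```text
time_s: 4.62
tcp_pos: [0.6564, 0.0085, 0.0868]
eef_rot: [179.9, -0.1, -116.1]
contact_force: [-0.5, 0.2, -0.5]
gripper_width: 0.0876
gripper_force: 0.0
```

>>> apply_moves:
  targets:
    - {"dp": [0, 0, 0], "yaw": 0}
    - {"dp": [0, 0, 0], "yaw": 0}
    - {"dp": [0, 0, 0], "yaw": 0}
    - {"dp": [0, 0, 0], "yaw": 0}
    - {"dp": [0, 0, 0], "yaw": 0}
    - {"dp": [0, 0, 0], "yaw": 0}
    - {"dp": [0, 0, 0], "yaw": 0}
    - {"dp": [0, 0, 0], "yaw": 0}
  grip: 0.6
  squeeze: 10

```text
time_s: 5.28
tcp_pos: [0.6567, 0.0087, 0.0882]
eef_rot: [-180.0, 0.0, -116.0]
contact_force: [-0.6, -0.5, 0.0]
gripper_width: 0.0393
gripper_force: 0.0
```

>>> apply_moves:
  targets:
    - {"dp": [0, 0, 0], "yaw": 0}
    - {"dp": [0, 0, 0], "yaw": 0}
    - {"dp": [0, 0, 0], "yaw": 0}
    - {"dp": [0, 0, 0], "yaw": 0}
    - {"dp": [0, 0, 0], "yaw": 0}
  grip: 1
  squeeze: 12

```text
time_s: 5.7
tcp_pos: [0.6567, 0.0087, 0.088]
eef_rot: [180.0, -0.0, -116.0]
contact_force: [-0.1, -0.1, 0.6]
gripper_width: 0.0302
gripper_force: 11.5
```

>>> apply_moves:
  targets:
    - {"dp": [0, 0, 0], "yaw": 0}
    - {"dp": [0, 0, 0], "yaw": 0}
    - {"dp": [0, 0, 0], "yaw": 0}
  squeeze: 22

```text
time_s: 5.95
tcp_pos: [0.6567, 0.0088, 0.0881]
eef_rot: [180.0, 0.0, -116.0]
contact_force: [-0.6, -1.2, 0.6]
gripper_width: 0.0296
gripper_force: 21.2
```

>>> apply_moves:
  targets:
    - {"dp": [0, 0, 0.008], "yaw": 0}
    - {"dp": [0, 0, 0.02], "yaw": 0}
    - {"dp": [0, 0, 0.04], "yaw": 0}
    - {"dp": [0, 0, 0.065], "yaw": 0}
    - {"dp": [0, 0, 0.09], "yaw": 0}
    - {"dp": [0, 0, 0.105], "yaw": 0}
    - {"dp": [0, 0, 0.11], "yaw": 0}
    - {"dp": [0, 0, 0.11], "yaw": 0}

```text
time_s: 6.62
tcp_pos: [0.6576, 0.0088, 0.2008]
eef_rot: [-179.8, 0.1, -116.0]
contact_force: [-0.2, 0.4, -0.6]
gripper_width: 0.0295
gripper_force: 21.2
```

Run:
```python
from h import *
S=cap('scene'); s=get_state();print(s['tcp_pos'],s['contact_force'],s['gripper_width'])
x,y=map(int,proj(S,s['tcp_pos']));print(x,y)
save(cv2.resize(S['image'][y-40:y+110,x-75:x+75],None,fx=4,fy=4,interpolation=cv2.INTER_CUBIC),'lift.png')
P=cloud(S);z=P[...,2]
m=(abs(P[...,0]-.657)<.03)&(abs(P[...,1]-.01)<.03)&(z>.1)&(z<.175)&(S['range_z']>0)
print('module bottom z',np.percentile(z[m],[0,1,3,10]))
```

```text
[0.65676097 0.00880167 0.1989009 ] [-0.46720185  0.04839865 -2.00062486] 0.02996244435088213
223 173
module bottom z [0.1429031  0.14297601 0.14477801 0.14785696]
```

View pics/lift.png

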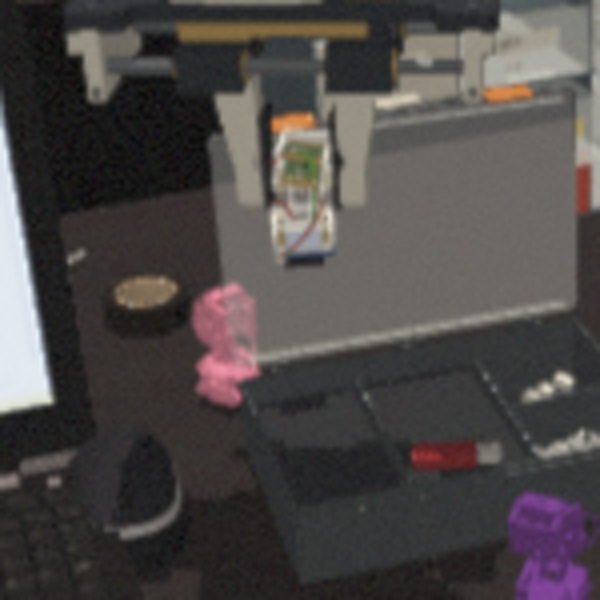

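The module hangs straight and upright at (300,190) in the grip, with the outer pad free. Next: put it on bare table at about (0.49, 0.15).

>>> apply_moves:
  targets:
    - {"dp": [-0.012, 0.01, 0], "yaw": 0}
    - {"dp": [-0.036, 0.03, 0], "yaw": 0}
    - {"dp": [-0.065, 0.054, 0], "yaw": 0}
    - {"dp": [-0.094, 0.078, 0], "yaw": 0}
    - {"dp": [-0.123, 0.103, 0], "yaw": 0}
    - {"dp": [-0.148, 0.125, 0], "yaw": 0}
    - {"dp": [-0.162, 0.137, 0], "yaw": 0}
    - {"dp": [-0.167, 0.141, -0.01], "yaw": 0}
    - {"dp": [-0.167, 0.141, -0.035], "yaw": 0}
    - {"dp": [-0.167, 0.141, -0.065], "yaw": 0}
    - {"dp": [-0.167, 0.141, -0.095], "yaw": 0}
    - {"dp": [-0.167, 0.141, -0.115], "yaw": 0}
    - {"dp": [-0.167, 0.141, -0.128], "yaw": 0}
    - {"dp": [-0.167, 0.141, -0.134], "yaw": 0}
    - {"dp": [-0.167, 0.141, -0.135], "yaw": 0}
    - {"dp": [-0.167, 0.141, -0.135], "yaw": 0}

```text
time_s: 8.0
tcp_pos: [0.4897, 0.1493, 0.0625]
eef_rot: [180.0, -0.1, -116.0]
contact_force: [0.2, -0.0, -0.2]
gripper_width: 0.0297
gripper_force: 21.2
```

>>> apply_moves:
  targets:
    - {"dp": [0, 0, -0.001], "yaw": 0}
    - {"dp": [0, 0, -0.002], "yaw": 0}
    - {"dp": [0, 0, -0.003], "yaw": 0}
    - {"dp": [0, 0, -0.003], "yaw": 0}

```text
time_s: 8.33
tcp_pos: [0.4899, 0.1499, 0.0605]
eef_rot: [-180.0, 0.1, -116.0]
contact_force: [-0.4, -0.3, -0.1]
gripper_width: 0.0295
gripper_force: 21.2
```

>>> apply_moves:
  targets:
    - {"dp": [0, 0, -0.001], "yaw": 0}
    - {"dp": [0, 0, -0.0015], "yaw": 0}
    - {"dp": [0, 0, -0.0015], "yaw": 0}

```text
time_s: 8.58
tcp_pos: [0.4897, 0.1498, 0.0586]
eef_rot: [-180.0, 0.0, -116.0]
contact_force: [-0.2, -0.4, -0.5]
gripper_width: 0.0296
gripper_force: 21.2
```

>>> apply_moves:
  targets:
    - {"dp": [0, 0, -0.001], "yaw": 0}
    - {"dp": [0, 0, -0.0015], "yaw": 0}
    - {"dp": [0, 0, -0.0015], "yaw": 0}

```text
time_s: 8.83
tcp_pos: [0.4903, 0.1501, 0.0579]
eef_rot: [-179.9, 0.1, -116.0]
contact_force: [-2.5, 0.0, 8.5]
gripper_width: 0.0294
gripper_force: 21.1
```

>>> apply_moves:
  targets:
    - {"dp": [0, 0, 0.0007], "yaw": 0}
    - {"dp": [0, 0, 0.0007], "yaw": 0}
  squeeze: 8

```text
time_s: 9.0
tcp_pos: [0.4898, 0.1498, 0.0579]
eef_rot: [-180.0, 0.0, -116.0]
contact_force: [-0.2, -0.2, 1.0]
gripper_width: 0.03
gripper_force: 7.7
```

>>> apply_moves:
  targets:
    - {"dp": [0, 0, 0], "yaw": 0}
    - {"dp": [0, 0, 0], "yaw": 0}
    - {"dp": [0, 0, 0], "yaw": 0}
    - {"dp": [0, 0, 0], "yaw": 0}
    - {"dp": [0, 0, 0], "yaw": 0}
    - {"dp": [0, 0, 0], "yaw": 0}
  grip: -0.2

```text
time_s: 9.5
tcp_pos: [0.4897, 0.1497, 0.0577]
eef_rot: [180.0, -0.0, -116.0]
contact_force: [0.7, -0.2, 0.1]
gripper_width: 0.052
gripper_force: 0.0
```

>>> apply_moves:
  targets:
    - {"dp": [0, 0, 0.01], "yaw": 0}
    - {"dp": [0, 0, 0.03], "yaw": 0}
    - {"dp": [0, 0, 0.06], "yaw": 0}
    - {"dp": [0, 0, 0.09], "yaw": 0}
    - {"dp": [0.0, -0.03, 0.11], "yaw": 0}
    - {"dp": [0.04, -0.06, 0.12], "yaw": 0}
    - {"dp": [0.06, -0.09, 0.12], "yaw": 0}
    - {"dp": [0.06, -0.09, 0.12], "yaw": 0}

```text
time_s: 10.17
tcp_pos: [0.5531, 0.0563, 0.1799]
eef_rot: [-179.8, 0.1, -116.2]
contact_force: [1.6, 1.3, 0.5]
gripper_width: 0.0521
gripper_force: 0.0
```

Run:
```python
from h import *
S=cap('scene');T=cap('top'); s=get_state();print(s['time_s'],s['tcp_pos'],s['contact_force'],s['gripper_width'])
x,y=map(int,proj(S,[.49,.15,.035]));print(x,y)
a=cv2.resize(S['image'][y-45:y+45,x-60:x+100],None,fx=4,fy=4,interpolation=cv2.INTER_CUBIC)
b=cv2.resize(T['image'][225:268,140:220],None,fx=8,fy=8,interpolation=cv2.INTER_CUBIC)[:240]
A=np.vstack([a[:360],b[:240]]) ;save(A,'mix.png');print(a.shape,b.shape)
P=cloud(T)
g=np.linalg.norm(T['image'].astype(float)-np.median(T['image'][225:268,140:220].reshape(-1,3),0),axis=2)
for th in (40,60):
    m=np.zeros_like(g,bool);m[230:262,142:208]=g[230:262,142:208]>th
    v,u=np.nonzero(m);p=np.array([world(T,a_,b_,.006) for a_,b_ in zip(u,v)])[:,:2]*1000
    mu=p.mean(0);U,s_,V=np.linalg.svd(p-mu);d=V[0]*np.sign(V[0][1]);t=(p-mu)@d;w=(p-mu)@np.array([-d[1],d[0]])
    print('tw',len(p),mu,np.degrees(np.arctan2(d[1],d[0])),t.min(),t.max(),'mid',mu+d*(t.min()+t.max())/2)
    for a0 in range(-60,60,15):
        k=(t>=a0)&(t<a0+15)
        if k.any(): print(a0,k.sum(),w[k].min().round(1),w[k].max().round(1))
m=(np.abs(cloud(S)[...,:2]-[.49,.15])<.03).all(2);print('mod top z',np.percentile(cloud(S)[m][:,2],98))
```

```text
10.2667 [0.55027477 0.058188   0.17826576] [-0.29498667 -0.14255023 -0.16635051] 0.052704521029248524
331 259
(360, 640, 3) (240, 640, 3)
tw 92 [438.20065494 265.02871193] 91.84342273057788 -71.15725195452596 66.95509895190176 mid [438.26824288 262.9287228 ]
-60 9 -0.3 9.9
-45 8 -8.6 6.7
-30 7 -11.5 3.3
-15 7 -17.5 -2.6
0 7 -20.7 -5.5
15 11 -21.5 22.0
30 14 -24.6 21.8
tw 42 [440.28416657 248.2711985 ] 82.09913267315284 -55.53462776369407 59.54284730385508 mid [440.55965058 250.25628403]
-60 9 -1.2 3.9
-45 4 -2.8 3.1
-30 4 -7.7 2.4
-15 6 -10.9 3.0
15 6 -13.4 -0.9
30 5 -12.5 28.7
45 8 -13.5 26.6
mod top z 0.4915869159729919
```

View pics/mix.png

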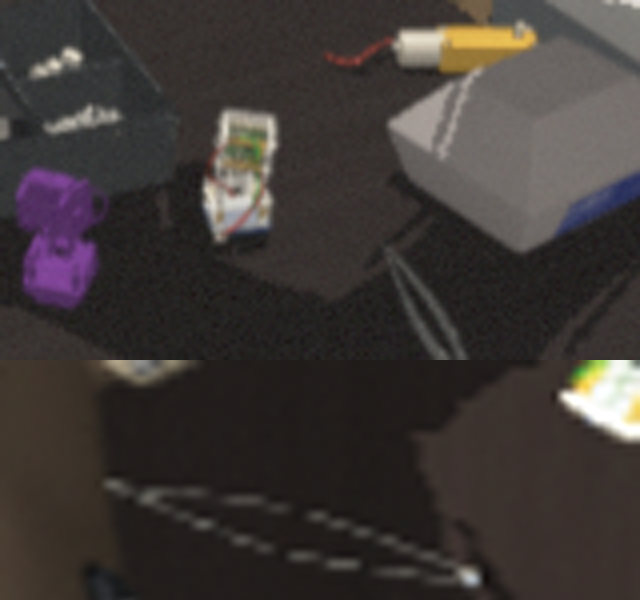

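The module stands upright on the table at crop (240,180). The tweezers run from crop (108,485) to (472,577). Next: grasp them about 18 mm off-centre toward the left end, keeping the gripper body clear of the white box.

>>> apply_moves:
  targets:
    - {"dp": [-0.007, 0.015, 0], "yaw": 5}
    - {"dp": [-0.02, 0.043, 0], "yaw": 9.6}
    - {"dp": [-0.037, 0.078, 0], "yaw": 9.6}
    - {"dp": [-0.054, 0.113, 0], "yaw": 9.6}
    - {"dp": [-0.071, 0.148, 0], "yaw": 9.6}
    - {"dp": [-0.087, 0.18, 0], "yaw": 9.6}
    - {"dp": [-0.097, 0.2, -0.01], "yaw": 9.6}
    - {"dp": [-0.1, 0.208, -0.035], "yaw": 9.6}
    - {"dp": [-0.1, 0.208, -0.065], "yaw": 9.6}
    - {"dp": [-0.1, 0.208, -0.095], "yaw": 9.6}
    - {"dp": [-0.1, 0.208, -0.12], "yaw": 9.6}
    - {"dp": [-0.1, 0.208, -0.138], "yaw": 9.6}
    - {"dp": [-0.1, 0.208, -0.148], "yaw": 9.6}
    - {"dp": [-0.1, 0.208, -0.1525], "yaw": 9.6}
    - {"dp": [-0.1, 0.208, -0.1525], "yaw": 9.6}
    - {"dp": [-0.1, 0.208, -0.1525], "yaw": 9.6}

```text
time_s: 11.6
tcp_pos: [0.4499, 0.2683, 0.0261]
eef_rot: [-180.0, 0.0, -106.4]
contact_force: [-0.5, 0.5, 0.6]
gripper_width: 0.0524
gripper_force: 0.0
```

>>> apply_moves:
  targets:
    - {"dp": [0, 0, 0], "yaw": 0}
    - {"dp": [0, 0, 0], "yaw": 0}
    - {"dp": [0, 0, 0], "yaw": 0}
    - {"dp": [0, 0, 0], "yaw": 0}
    - {"dp": [0, 0, 0], "yaw": 0}
    - {"dp": [0, 0, 0], "yaw": 0}
    - {"dp": [0, 0, 0], "yaw": 0}
    - {"dp": [0, 0, 0], "yaw": 0}
    - {"dp": [0, 0, 0], "yaw": 0}
    - {"dp": [0, 0, 0], "yaw": 0}
  grip: 1
  squeeze: 8

```text
time_s: 12.43
tcp_pos: [0.4498, 0.2677, 0.0253]
eef_rot: [-180.0, -0.0, -106.4]
contact_force: [0.6, -0.3, 2.3]
gripper_width: 0.0123
gripper_force: 8.0
```

>>> apply_moves:
  targets:
    - {"dp": [0, 0, 0.008], "yaw": 0}
    - {"dp": [0, 0, 0.025], "yaw": 0}
    - {"dp": [0, 0, 0.055], "yaw": 0}
    - {"dp": [0, 0, 0.085], "yaw": 0}
    - {"dp": [0.01, -0.01, 0.115], "yaw": 0}
    - {"dp": [0.03, -0.035, 0.13], "yaw": 3}
    - {"dp": [0.055, -0.065, 0.13], "yaw": 6}
    - {"dp": [0.08, -0.095, 0.13], "yaw": 9}
    - {"dp": [0.105, -0.125, 0.13], "yaw": 11.4}
    - {"dp": [0.13, -0.155, 0.13], "yaw": 11.4}
    - {"dp": [0.155, -0.184, 0.13], "yaw": 11.4}
    - {"dp": [0.178, -0.211, 0.13], "yaw": 11.4}
    - {"dp": [0.195, -0.23, 0.13], "yaw": 11.4}
    - {"dp": [0.204, -0.241, 0.13], "yaw": 11.4}
    - {"dp": [0.204, -0.241, 0.13], "yaw": 11.4}
    - {"dp": [0.204, -0.241, 0.13], "yaw": 11.4}

```text
time_s: 13.77
tcp_pos: [0.6534, 0.0262, 0.155]
eef_rot: [179.9, -0.0, -95.1]
contact_force: [-0.6, 0.2, -0.5]
gripper_width: 0.0125
gripper_force: 8.0
```

Run:
```python
from h import *
S=cap('scene');T=cap('top'); s=get_state();print(s['time_s'],s['tcp_pos'],s['eef_rot'],s['gripper_width'],s['gripper_force'])
x,y=map(int,proj(S,[.652,.009,.13]));print(x,y)
x2,y2=map(int,proj(T,[.652,.009,.13]));print(x2,y2)
a=cv2.resize(S['image'][y-40:y+60,x-60:x+60],None,fx=5,fy=5,interpolation=cv2.INTER_CUBIC)
b=cv2.resize(T['image'][y2-50:y2+50,x2-50:x2+50],None,fx=2,fy=2,interpolation=cv2.INTER_CUBIC)
A=np.zeros((500,800,3),np.uint8);A[:500,:600]=a;A[:200,600:]=b;save(A,'held.png')
```

```text
13.8667 [0.65303879 0.02736693 0.15539588] [ 1.79978464e+02  7.74390616e-03 -9.50196058e+01] 0.012447234315903697 7.983558632913628
227 204
273 148
```

View pics/held.png

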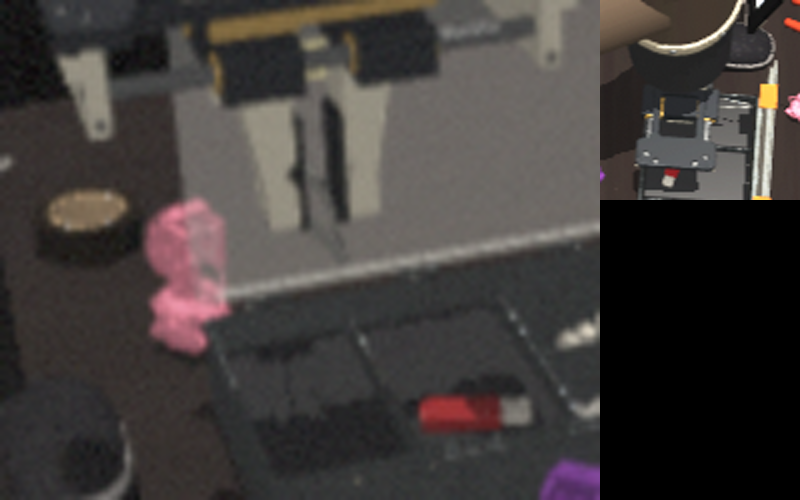

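Run:
```python
from h import *
S=dict(np.load('scene.npz'))
for v in (254,260):
  print(world(S,167+342.5/5-.4,164+v/5-.4,.134))
print(world(S,167+305/5-.4,164+230/5-.4,.133)) # finger tip lower edges
# USB stick/divider lines check against case estimate
for y in (35,97.6):
  print([np.round(proj(S,[.5865+(-.09*x+.996*y)/1000,.015+(-.996*x-.09*y)/1000,z])) for x,z in((-65,.0295),(65,.0295))])
```

```text
[0.65581942 0.06132934 0.134     ]
[0.65744531 0.06573148 0.134     ]
[0.66168482 0.03507621 0.133     ]
[array([254., 260.]), array([237., 229.])]
[array([224., 267.]), array([210., 234.])]
```

Run:
```python
from h import *
T=dict(np.load('top.npz'));S=dict(np.load('scene.npz'))
d=np.array([.282,.959]);c0=np.array([445.,251.])
for n,c,win,th in(('top0',T,(228,262,140,212),(30,45)),('scene0',S,(265,328,352,408),(35,50))):
    g=cv2.imread(f'pics/{n}.png').max(2).astype(float); a,b,e,f=win
    w=g[a:b,e:f]; hi=w-cv2.medianBlur(w.astype(np.uint8),15)
    for t_ in th:
        v,u=np.nonzero(hi>t_)
        p=np.array([world(c,x+e,y+a,.0045) for x,y in zip(u,v)])[:,:2]*1000-c0
        t=p@d;s=p@np.array([-d[1],d[0]]);k=(abs(s)<14)&(abs(t)<75)
        o=np.sort(t[k]);print(n,t_,k.sum(),'along',o[:4].round(1),o[-4:].round(1),'mid',(o[0]+o[-1])/2,'across',np.median(s[k]))
# held: tweezers ends in top view
```

```text
top0 30 81 along [-59.  -58.3 -56.7 -56. ] [54.2 54.9 57.3 59.6] mid 0.30731579510633367 across -1.3423239766087112
top0 45 73 along [-59.  -58.3 -56.7 -56. ] [54.2 54.9 57.3 59.6] mid 0.30731579510633367 across -1.0644402017839636
scene0 35 56 along [-52.7 -52.  -49.6 -49. ] [50.3 52.7 53.  55.4] mid 1.376771865094259 across 0.17930652123757174
scene0 50 14 along [-38.9 -18.4  -0.7   4.5] [42.6 45.1 53.  55.4] mid 8.259520506034992 across 0.8655054906869271
```

>>> apply_moves:
  targets:
    - {"dp": [-0.0015, 0, -0.015], "yaw": 0}
    - {"dp": [-0.0015, 0, -0.04], "yaw": 0}
    - {"dp": [-0.0015, 0, -0.06], "yaw": 0}
    - {"dp": [-0.0015, 0, -0.075], "yaw": 0}
    - {"dp": [-0.0015, 0, -0.085], "yaw": 0}
    - {"dp": [-0.0015, 0, -0.092], "yaw": 0}
    - {"dp": [-0.0015, 0, -0.096], "yaw": 0}
    - {"dp": [-0.0015, 0, -0.098], "yaw": 0}
    - {"dp": [-0.0015, 0, -0.098], "yaw": 0}
    - {"dp": [-0.0015, 0, -0.098], "yaw": 0}

```text
time_s: 14.7
tcp_pos: [0.6527, 0.0269, 0.058]
eef_rot: [-179.9, 0.0, -95.0]
contact_force: [-0.2, -0.1, -0.1]
gripper_width: 0.0126
gripper_force: 8.0
```

>>> apply_moves:
  targets:
    - {"dp": [0, 0, -0.001], "yaw": 0}
    - {"dp": [0, 0, -0.0015], "yaw": 0}
    - {"dp": [0, 0, -0.0015], "yaw": 0}

```text
time_s: 14.95
tcp_pos: [0.6524, 0.0267, 0.0561]
eef_rot: [-180.0, 0.0, -95.0]
contact_force: [-0.5, 1.0, 0.1]
gripper_width: 0.0124
gripper_force: 8.0
```

>>> apply_moves:
  targets:
    - {"dp": [0, 0, -0.0007], "yaw": 0}
    - {"dp": [0, 0, -0.001], "yaw": 0}
    - {"dp": [0, 0, -0.001], "yaw": 0}

```text
time_s: 15.2
tcp_pos: [0.6524, 0.0267, 0.0552]
eef_rot: [-180.0, 0.0, -95.0]
contact_force: [-1.8, 0.2, 3.6]
gripper_width: 0.0125
gripper_force: 8.0
```

>>> apply_moves:
  targets:
    - {"dp": [0, 0, 0], "yaw": 0}
    - {"dp": [0, 0, 0], "yaw": 0}
    - {"dp": [0, 0, 0], "yaw": 0}
    - {"dp": [0, 0, 0], "yaw": 0}
  grip: 0.63

```text
time_s: 15.53
tcp_pos: [0.6521, 0.0267, 0.0546]
eef_rot: [180.0, -0.0, -95.0]
contact_force: [0.7, -0.2, 0.7]
gripper_width: 0.0165
gripper_force: 0.0
```

>>> apply_moves:
  targets:
    - {"dp": [0, 0, 0.003], "yaw": 0}
    - {"dp": [0, 0, 0.008], "yaw": 0}
    - {"dp": [0, 0, 0.016], "yaw": 0}
    - {"dp": [0, 0, 0.035], "yaw": 0}
    - {"dp": [0, 0, 0.065], "yaw": 0}
    - {"dp": [0, 0, 0.1], "yaw": 0}
    - {"dp": [0, 0, 0.14], "yaw": 0}
    - {"dp": [-0.04, 0, 0.175], "yaw": 0}
    - {"dp": [-0.08, 0, 0.195], "yaw": 0}
    - {"dp": [-0.12, 0.0, 0.205], "yaw": 0}
    - {"dp": [-0.16, 0.0, 0.205], "yaw": 0}
    - {"dp": [-0.2, -0.0, 0.205], "yaw": 0}
    - {"dp": [-0.2, 0, 0.205], "yaw": 0}

```text
time_s: 16.62
tcp_pos: [0.4473, 0.0258, 0.2612]
eef_rot: [-179.9, 0.1, -95.1]
contact_force: [-0.6, 0.1, -0.1]
gripper_width: 0.0163
gripper_force: 0.0
```

Run:
```python
from h import *
S=cap('scene');T=cap('top'); s=get_state();print(s['time_s'],s['tcp_pos'],s['contact_force'],s['gripper_width'])
a=cv2.resize(S['image'][180:300,190:345],None,fx=5,fy=5,interpolation=cv2.INTER_CUBIC)
save(a,'laid.png')
```

```text
16.7167 [0.45032965 0.02652855 0.26170517] [-0.24258885 -0.10300484  0.59351124] 0.016412020735804476
```

View pics/laid.png

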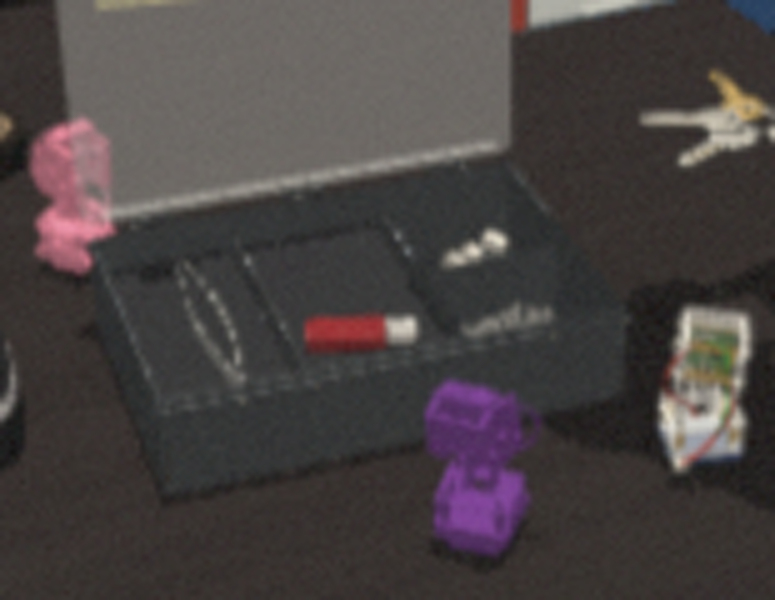

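Run:
```python
from h import *
S=dict(np.load('scene.npz'));T=dict(np.load('top.npz'))
ax=np.array([-.09,-.996])/np.hypot(.09,.996);ay=np.array([.996,-.09])/np.hypot(.09,.996);C=np.array([.5865,.0155])
for n,c in(('top',T),('scene',S)):
    g=c['image'].max(2); 
    hi=g.astype(float)-cv2.medianBlur(g,11); P=cloud(c)
    v,u=np.nonzero(hi>25); W=np.array([world(c,a,b,.034) for a,b in zip(u,v)])[:,:2]-C
    X=W@ax*1000;Y=W@ay*1000;k=(abs(X)<64)&(Y>40)&(Y<92)
    X,Y=X[k],Y[k]
    o=np.argsort(X);print(n,k.sum(),'x',X[o][:5].round(1),X[o][-5:].round(1),'y',Y[o][:5].round(1),Y[o][-5:].round(1),'z med',np.percentile(P[v[k],u[k]][:,2],[5,50,95]).round(3))
```

```text
top 194 x [-64.  -63.8 -62.1 -61.9 -61.7] [53.3 54.7 55.4 55.6 55.7] y [45.  42.5 52.6 50.1 47.7] [83.3 60.8 88.4 85.9 83.4] z med [0.03  0.679 0.68 ]
scene 43 x [-45.7 -45.  -42.3 -41.6 -40.8] [21.  24.9 34.4 37.5 48.9] y [62.8 64.7 61.9 63.8 65.7] [57.8 56.7 58.7 66.9 61.8] z med [0.029 0.036 0.04 ]
```

The tweezers lie flat in the outer compartment, with ends at crop (182,262) and (238,382). The USB stick hasn't moved and the module is standing at (705,385). Next: go behind the lid and swing it shut.

>>> apply_moves:
  targets:
    - {"dp": [0.012, -0.013, 0.01], "yaw": 0}
    - {"dp": [0.035, -0.037, 0.01], "yaw": 0}
    - {"dp": [0.06, -0.064, 0.01], "yaw": 0}
    - {"dp": [0.085, -0.091, 0.01], "yaw": 0}
    - {"dp": [0.107, -0.114, 0.01], "yaw": 0}
    - {"dp": [0.12, -0.128, 0.01], "yaw": 0}
    - {"dp": [0.123, -0.1315, 0.005], "yaw": 0}
    - {"dp": [0.123, -0.1315, -0.02], "yaw": 0}
    - {"dp": [0.123, -0.1315, -0.05], "yaw": 0}
    - {"dp": [0.123, -0.1315, -0.068], "yaw": 0}
    - {"dp": [0.123, -0.1315, -0.072], "yaw": 0}
    - {"dp": [0.123, -0.1315, -0.072], "yaw": 0}
  grip: 1

```text
time_s: 17.72
tcp_pos: [0.5748, -0.1048, 0.1866]
eef_rot: [179.8, -0.0, -95.0]
contact_force: [0.6, 0.0, -0.3]
gripper_width: 0.0005
gripper_force: 0.0
```

Run:
```python
from h import *
s=get_state();p=s['tcp_pos'];print(s['time_s'],p,s['eef_rot'],s['contact_force'])
C=np.array([.5865,.0155]);o=np.array([.5755,-.1045,.188])
for d in list(range(90,-1,-6)):
    f=np.radians(d);x=.071-.12*np.cos(f)+.002*np.sin(f)+.0085;z=.047+.12*np.sin(f)+.002*np.cos(f)+.022
    w=np.array([C[0]-.09*x,C[1]-.996*x,z]);print(d,(w-o).round(3).tolist())
```

```text
17.7167 [ 0.57475035 -0.10476738  0.1865867 ] [ 1.79840470e+02 -4.25075935e-02 -9.50326288e+01] [ 0.5528955   0.04286062 -0.29129813]
90 [0.004, 0.039, 0.001]
84 [0.005, 0.051, 0.001]
78 [0.006, 0.064, -0.001]
72 [0.007, 0.076, -0.004]
66 [0.008, 0.088, -0.009]
60 [0.009, 0.099, -0.014]
54 [0.01, 0.109, -0.021]
48 [0.011, 0.119, -0.028]
42 [0.012, 0.128, -0.037]
36 [0.012, 0.136, -0.047]
30 [0.013, 0.143, -0.057]
24 [0.014, 0.149, -0.068]
18 [0.014, 0.154, -0.08]
12 [0.014, 0.157, -0.092]
6 [0.015, 0.159, -0.104]
0 [0.015, 0.16, -0.117]
```

>>> apply_moves:
  targets:
    - {"dp": [0.002, 0.018, 0], "yaw": 0}
    - {"dp": [0.003, 0.03, 0.001], "yaw": 0}
    - {"dp": [0.004, 0.039, 0.001], "yaw": 0}
    - {"dp": [0.005, 0.051, 0.001], "yaw": 0}
    - {"dp": [0.006, 0.064, -0.001], "yaw": 0}
    - {"dp": [0.007, 0.076, -0.004], "yaw": 0}
    - {"dp": [0.008, 0.088, -0.009], "yaw": 0}
    - {"dp": [0.009, 0.099, -0.014], "yaw": 0}
    - {"dp": [0.01, 0.109, -0.021], "yaw": 0}
    - {"dp": [0.011, 0.119, -0.028], "yaw": 0}

```text
time_s: 18.55
tcp_pos: [0.5862, 0.0154, 0.159]
eef_rot: [180.0, -0.0, -95.0]
contact_force: [0.7, -2.4, -0.0]
gripper_width: 0.0005
gripper_force: 0.6
```

>>> apply_moves:
  targets:
    - {"dp": [0.001, 0.009, -0.009], "yaw": 0}
    - {"dp": [0.001, 0.017, -0.019], "yaw": 0}
    - {"dp": [0.002, 0.024, -0.029], "yaw": 0}
    - {"dp": [0.003, 0.03, -0.04], "yaw": 0}
    - {"dp": [0.003, 0.035, -0.052], "yaw": 0}
    - {"dp": [0.003, 0.038, -0.064], "yaw": 0}
    - {"dp": [0.004, 0.04, -0.074], "yaw": 0}
    - {"dp": [0.004, 0.041, -0.081], "yaw": 0}
    - {"dp": [0.004, 0.041, -0.085], "yaw": 0}
    - {"dp": [0.004, 0.041, -0.085], "yaw": 0}

```text
time_s: 19.38
tcp_pos: [0.5897, 0.055, 0.0736]
eef_rot: [179.9, -0.0, -95.1]
contact_force: [0.7, -0.5, -0.5]
gripper_width: 0.0005
gripper_force: 0.0
```

>>> apply_moves:
  targets:
    - {"dp": [0, 0, -0.001], "yaw": 0}
    - {"dp": [0, 0, -0.002], "yaw": 0}
    - {"dp": [0, 0, -0.003], "yaw": 0}
    - {"dp": [0, 0, -0.004], "yaw": 0}
    - {"dp": [0, 0, -0.004], "yaw": 0}

```text
time_s: 19.8
tcp_pos: [0.5906, 0.0552, 0.0719]
eef_rot: [-179.9, 0.0, -95.0]
contact_force: [-1.2, 0.8, 5.2]
gripper_width: -0.0002
gripper_force: 2.7
```

>>> apply_moves:
  targets:
    - {"dp": [0, 0, -0.001], "yaw": 0}
    - {"dp": [0, 0, -0.001], "yaw": 0}
    - {"dp": [0, 0, -0.001], "yaw": 0}

```text
time_s: 20.05
tcp_pos: [0.5906, 0.0552, 0.0717]
eef_rot: [-179.9, 0.0, -95.0]
contact_force: [-4.8, -0.4, 12.7]
gripper_width: 0.0006
gripper_force: 6.5
```

>>> apply_moves:
  targets:
    - {"dp": [0, 0, 0.02], "yaw": 0}
    - {"dp": [0, 0, 0.05], "yaw": 0}
    - {"dp": [0, 0, 0.09], "yaw": 0}
    - {"dp": [-0.02, -0.02, 0.13], "yaw": 0}
    - {"dp": [-0.04, -0.05, 0.16], "yaw": 0}
    - {"dp": [-0.06, -0.085, 0.17], "yaw": 0}
    - {"dp": [-0.08, -0.12, 0.17], "yaw": 0}
    - {"dp": [-0.1, -0.15, 0.17], "yaw": 0}
    - {"dp": [-0.11, -0.18, 0.17], "yaw": 0}
    - {"dp": [-0.11, -0.18, 0.17], "yaw": 0}

```text
time_s: 20.88
tcp_pos: [0.4775, -0.1285, 0.2407]
eef_rot: [-179.9, 0.0, -95.2]
contact_force: [1.0, -0.3, -1.0]
gripper_width: 0.0003
gripper_force: 0.0
```

Run:
```python
from h import *
S=cap('scene');T=cap('top'); s=get_state();print(s['time_s'],s['tcp_pos'],s['contact_force'])
a=cv2.resize(S['image'][170:320,190:400],None,fx=3.8,fy=3.8,interpolation=cv2.INTER_CUBIC)
save(a,'shut.png')
P=cloud(S);C=np.array([.5865,.0155]);ax=np.array([-.09,-.996]);ay=np.array([.996,-.09]);W=P[...,:2]-C;X=W@ax;Y=W@ay
for n,c in(('s',S),('t',T)):
    P=cloud(c);W=P[...,:2]-C;X=W@ax;Y=W@ay
    for x0 in(-.05,0,.05):
        m=(abs(X-x0)<.012)&(abs(Y)<.08)&(P[...,2]<.1);print(n,x0,m.sum(),np.percentile(P[m][:,2],[5,50,95]).round(4) if m.any() else '')
```

```text
20.9833 [ 0.47975303 -0.12593202  0.24042966] [ 0.379208    1.07662423 -0.47465157]
s -0.05 515 [0.0481 0.0495 0.0509]
s 0 437 [0.0481 0.0494 0.0509]
s 0.05 380 [0.0478 0.0494 0.0508]
t -0.05 165 [0.0462 0.0499 0.053 ]
t 0 100 [0.0471 0.0496 0.0525]
t 0.05 95 [0.0464 0.0498 0.0523]
```

View pics/shut.png

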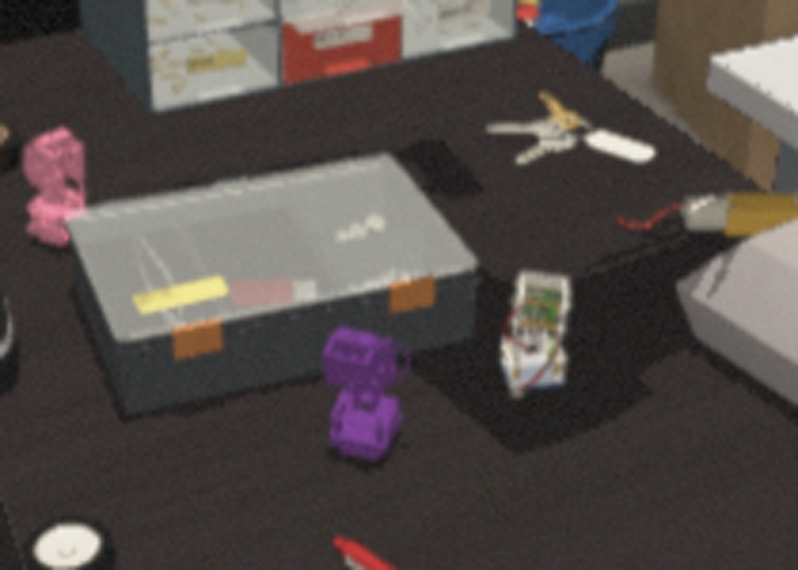

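The lid is shut: its top measures level at 0.0495 m. The tweezers show through it at (155,275), the module stands at (538,330), and the look-alikes haven't moved. Handing in.

```bash
python3 -c "
from plant import r
print(r.close_job())"
```

```text
the job is handed in; nothing more can be done
None
```

The job is handed in at about 21 s of the 61 s allowed: the module stands upright on the bare table, the tweezers lie flat in the outer compartment, and the lid is fully shut; the hand-in returned no verdict.

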